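Guard the calibration key and tare the bench balance

TASK

An empty weighing bottle stands on the balance and has to be tared out, but the sliding key guard was left half over both keys. Push the guard all the way to its stop over the square calibration key, then reach a fingertip into the round well and press the sunken round tare key fully down and let it come up again. Never press the calibration key, do not disturb or lift the weighing bottle on the pan, and leave the other things on the bench where they stand.

Things in the scene. Friction and masses are not known exactly. Their poses are not given: they have to be found in the camera images.
- balance: White bench balance, fixed, 280 mm long (x), 200 mm wide (y). Origin: centre of its underside on the bench; x runs from front (display) to back (pan). Front deck 50 mm high holds two grey key modules at x = -75, y = +36 and -36 mm; which is on which side varies. Steel rails 57 mm high, 4 mm wide, at x = -111 and -39 mm. Rear housing (x > -43 mm) 64 mm high.
- tare_top (a point): Centre of the top of the round tare key: white cap 22 mm across, in the middle of a round well 48 mm across, open at the top of its grey module. Unpressed, the cap's top is 12 mm below the well's rim (rim 50 mm, cap 38 mm above the bench); the well's floor is 24 mm below the rim. The point moves with the key.
- cal_top (a point): Centre of the top of the square calibration key, a white cap 22 x 22 mm in the middle of a square well 48 x 48 mm, otherwise as the tare key. It must not be pressed.
- guard_mid (a point): Middle of the upper face (54.6 mm above the bench) of the key guard: black plate 76 mm long along the balance's y, 66 mm wide, 4 mm thick, sliding along y just above the wells. At each end of its length is a lip 60 mm wide, 8 mm thick, 12 mm high above that face (inner face 30, outer face 38 mm from the middle) to push from inside or outside.
- guard (a joint): Travel of the guard along the balance's +y in m: 0 in the middle (half over both wells), +0.040 and -0.040 at its stops. At a stop it covers the well of that side completely and leaves the other well wholly free. It takes about 1 to 2 N to slide and stays where it is left.
- tare_key (a joint): Depression of the tare key in m: 0 up, 0.006 fully down. Spring: starts to move at about 1.6 N, fully down at about 4 N, comes up again by itself.
- cal_key (a joint): Depression of the calibration key in m: 0 up, 0.006 fully down; same spring.
- weigh_bottle: Small clear glass weighing bottle with a knobbed lid, 31 mm across, 56 mm tall, loose on the round steel pan (120 mm across, centred at x = +60, y = 0 of the balance, top 74 mm above the bench). Origin: centre of its underside.
- drop_bottle: Loose amber drop bottle with a white cap, 40 mm across, 81 mm tall, standing on the bench beside the balance on its +y side. Origin: centre of its underside.
- dish: Loose glass petri dish, 62 mm across, 13 mm tall, on the bench beside the balance on its -y side. Origin: centre of its underside.
- stopper: Loose black rubber stopper lying on its side, about 27 mm, on the bench nearer the robot, to its right. Origin: centre of its underside.
- small_beaker: Loose small glass beaker, 52 mm across, 58 mm tall, on the bench to the robot's left. Origin: centre of its underside.

How it is judged:
On the way, in this order (a step that is already met when the one before it is completed fails the run):
1. the guard is at its stop over the square calibration key (horizontal distance between guard_mid and cal_top below 0.01 m), for 0.2 s.
2. the round tare key is pressed down (horizontal distance between guard_mid and cal_top below 0.01 m and value of joint tare_key above 0.0045 m), for 0.1 s.
At the end, for the whole second after the job is handed in: The guard's middle is within 10 mm (horizontally) of the square key's centre (4 mm at the stop), both keys are up (less than 1 mm down), the weighing bottle stands still and upright on the pan (horizontal distance between guard_mid and cal_top below 0.01 m and value of joint each of tare_key, cal_key below 0.001 m and z of weigh_bottle in the frame of balance above 0.07 m and angle between weigh_bottle's own z axis and vertical below 0.15 rad and linear speed of weigh_bottle below 0.02 m/s); the robot touches nothing.
It fails at once if the calibration key is pressed (more than 2 mm) (value of joint cal_key above 0.002 m).
It fails at once if the tare key is pressed while the guard is not yet over the calibration key (value of joint tare_key above 0.003 m and not (horizontal distance between guard_mid and cal_top below 0.01 m)).
It fails at once if the weighing bottle is lifted off the pan, tipped or shifted by more than 10 mm (z of weigh_bottle in the frame of balance above 0.079 m or distance of weigh_bottle from where it was at the start of the episode above 0.01 m or angle between weigh_bottle's own z axis and vertical above 0.3 rad).
It fails at once if another loose thing on the bench is moved by more than 20 mm (distance of any of drop_bottle, dish, stopper, small_beaker from where it was at the start of the episode above 0.02 m).
It also fails if it takes over 35 s, if anything falls off the work surface, if the arm or the gripper's body presses on something with over 40 N, if the wrist force passes 120 N, or if a joint passes its speed limit or range.

ROBOT

A 6-joint arm with a two-finger parallel gripper is mounted at the origin on the work surface; the furniture and walls round the work are solid. World frame = base frame: x ahead of the robot, y to its left, z up, the work surface at z = 0. Lengths are in m, angles in rad, forces in N, time in s.
With the tool pointing down it reaches from about 0.25 to 0.725 m from the base axis. Payload 4 kg.
Tool frame: the origin (TCP) lies midway between the tips of the shut fingers; the grasp point (between the pads) lies 19 mm behind it; y points along the fingers, x is the direction in which the jaws open and shut, and the axes are right-handed (so a half turn about y gives the same grasp; the last joint's range is limited). The gripper opens to 85 mm and grips with 20 to 120 N. Pads are 22 mm wide; open, the fingers measure 114 mm over their backs; the gripper's body (76 mm by 85 mm) begins 54 mm behind the grasp point. The pads swing forward as they close: fully open they stand 13 mm farther back than shut.
Start: joints at [1.347, 0.241, 0.005, 1.335, 0, 1.571], TCP at [0.111, 0.488, 0.231] pointing down, gripper open.
Joint ranges: [-2.72, 2.72], [-1.05, 1.87], [-1.09, 1.28], [-1.99, 2.15], [-1.42, 1.44], [-3.14, 3.14]. Speed limits (rad/s): [2.79, 2.79, 3.14, 3.14, 3.14, 3.14].

INTERFACE

Orientations are given as a unit quaternion [w, x, y, z].
In Python, from plant import status, eyes, close_job gives the robot as it stands. The module is installed in compiled form; this text tells all that it offers.
- The arm moves only by the tool arm_command, never from a script. Its argument "moves" is a list of rows, each an object with "grip": the opening, from 0 (shut) to 1 (fully open); "translation": the shift along the tool's x, y, z in units of 25 mm (1.0 is 25 mm), a list of three; "yaw": the turn about the tool's y in units of 8 degrees (1.0 is 8 degrees). A call has exactly 8 rows; each row is the pose to reach, as a shift and turn from the pose commanded when the call began, along the tool's axes at that moment; what a row does not reach only later rows make up. A row lasts 1/8 s, in which the tool goes at most 62.5 mm and 10.7 degrees, less where a joint would pass 70% of its speed; a pose out of reach is approached as far as the arm can. A call with a gripper value outside its range is refused whole. The fingers move at their own pace and stop on an object; "grip_force" is the grip in N (left out, the last holds). Time passes only in rows, so rows that repeat a pose let the fingers close, or fill a call up. It gives the time, the measured TCP pose, the force and the opening at its end, in the units of the state.
- status.state(): the state, without advancing time (a new reading comes with each control period).
- eyes.grab_frame(name): name is "side" or "top" or "wrist"; returns a dict with "color" (384x512x3 uint8, red, green, blue), "depth" (384x512 float32, m along the optical axis (not along the pixel's ray), 0 where there is no reading), "vertical_fov" (degrees; the focal length in pixels is half the picture's height over the tangent of half this angle, whatever the lens; pixels are square), "cx", "cy" (the principal point, pixels), "k1" (the pictures are not rectified: a ray, as slopes to the right and down, at radius r is drawn at 1 + k1 r^2 times it, then the intrinsics apply), "R" (3x3) and "t" (3): a world point X has camera coordinates R X + t. Camera axes: x right, y down, z forward; pixel columns grow to the right and rows downward; lengths in m; the calibration is good to about 2 mm. A picture is of the moment at which its call begins.
- close_job(): hands the job in, once; it reports no verdict.
The state is a dict: "t": time; "joints": joint angles; "dq": joint speeds; "joint_torque": joint torques, N m; "ee_pos": TCP position; "tool_rot": TCP orientation; "ft_force": force on the tool from outside, world axes, zero at the start; "torque": the same for the moment, N m; "finger_gap": opening from 0.0 (shut) to 1.0 (fully open).
Only numpy, scipy, OpenCV 4.12 (cv2) and the standard library are available. Lean on these libraries where they do the work, as an engineer would, in place of code of your own. Each camera call takes 0.05 s, during which the arm holds its last target.

## Working session

There is one attempt and no reset: what is moved stays moved. The work goes in short steps, Python scripts to look and compute and a tool call to move; the robot and the scene stay as the last step left them, time stands still between calls to the robot, and variables do not carry over. Pictures are saved under pics/ and viewed, and the job is handed in when it is done.

Besides the shell and the picture viewer there is one more tool, called after "Emit:" by a JSON object that holds its "name" and its "arguments". arm_command: Moves the arm, as the interface text tells. Its arguments: {"type":"object","properties":{"moves":{"type":"array"},"grip_force":{"type":"number"}},"required":["moves"]}

```bash
mkdir -p pics
cat > h.py <<'E'
import numpy as np, cv2
from plant import status, eyes, close_job
def K(f):
    h,w=f["color"].shape[:2]; fl=h/2/np.tan(np.radians(f["vertical_fov"])/2)
    return np.array([[fl,0,f["cx"]],[0,fl,f["cy"]],[0,0,1]]), np.array([f["k1"],0,0,0,0.])
def ray(f,px):
    k,d=K(f); p=cv2.undistortPoints(np.array(px,float).reshape(-1,1,2),k,d).reshape(-1,2)
    R=np.array(f["R"]);t=np.array(f["t"])
    return -R.T@t, np.c_[p,np.ones(len(p))]@R
def onz(f,px,z):
    o,d=ray(f,px); return o+d*((z-o[2])/d[:,2])[:,None]
def proj(f,X):
    k,d=K(f); return cv2.projectPoints(np.array(X,float).reshape(-1,1,3),cv2.Rodrigues(np.array(f["R"]))[0],np.array(f["t"],float),k,d)[0].reshape(-1,2)
def save(f,n): cv2.imwrite("pics/"+n,cv2.cvtColor(f["color"],cv2.COLOR_RGB2BGR))
E
python3 - <<'E'
from h import *
import pickle
fs={n:eyes.grab_frame(n) for n in ["side","top","wrist"]}
pickle.dump(fs,open("f0.pkl","wb"))
for n,f in fs.items(): save(f,n+"0.png"); print(n,f["vertical_fov"],f["k1"],-np.array(f["R"]).T@f["t"])
print(status.state())
E
```

```text
side 57.561502277983955 -0.016802801697896545 [ 0.59478745 -0.39743096  0.79828105]
top 44.441722832938865 0.023216567854930665 [ 4.28888024e-01 -4.82065114e-04  1.39733520e+00]
wrist 64.91846124598199 -0.07551280624963103 [0.04128763 0.50256028 0.37122637]
{'t': 0.15, 'joints': array([ 1.34695785e+00,  2.41279352e-01,  4.03165268e-03,  1.33521776e+00,
       -1.49248863e-05,  1.57081349e+00]), 'dq': array([ 0.00107073, -0.00189699,  0.00331519,  0.00120122, -0.0001993 ,
        0.00061501]), 'joint_torque': array([ 9.71498921e-04, -3.72634721e+01,  2.52638590e+01,  1.23750200e-02,
        2.43472562e-05,  2.49778225e-07]), 'ee_pos': array([0.11088311, 0.48704962, 0.23059701]), 'tool_rot': array([-0.55234605,  0.55309044,  0.44056605, -0.44148201]), 'ft_force': array([ 1.35276755,  0.33873366, -0.10779323]), 'torque': array([-0.03908587, -0.02040559, -0.04023126]), 'finger_gap': 1.0017927749134745}
```

View pics/top0.png

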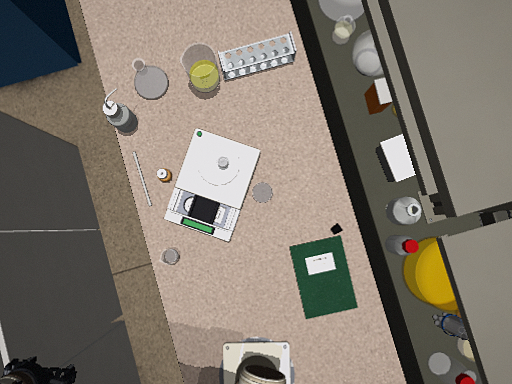

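View pics/side0.png

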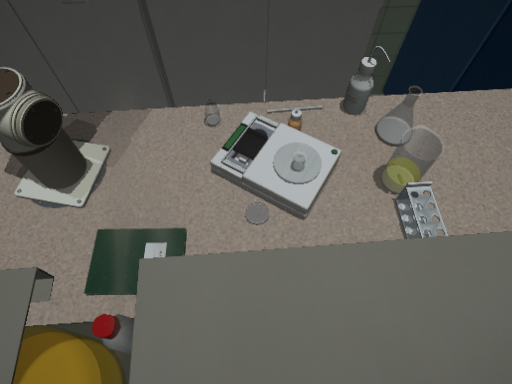

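Run:
```python
from h import *
import pickle
fs=pickle.load(open("f0.pkl","rb"))
a=fs["top"]["color"][120:250,150:280]; b=fs["side"]["color"][105:220,200:350]
cv2.imwrite("pics/tz.png",cv2.cvtColor(cv2.resize(a,None,fx=4.6,fy=4.6,interpolation=2),4)); cv2.imwrite("pics/sz.png",cv2.cvtColor(cv2.resize(b,None,fx=5,fy=5,interpolation=2),4))
```

```text
(no output)
```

View pics/tz.png

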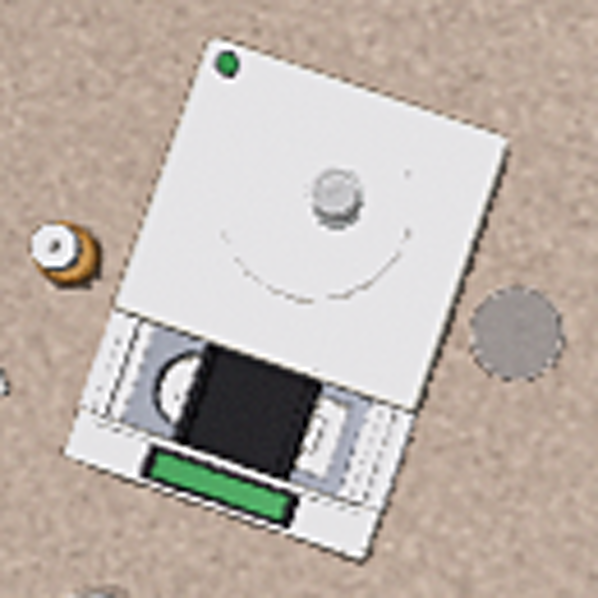

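View pics/sz.png

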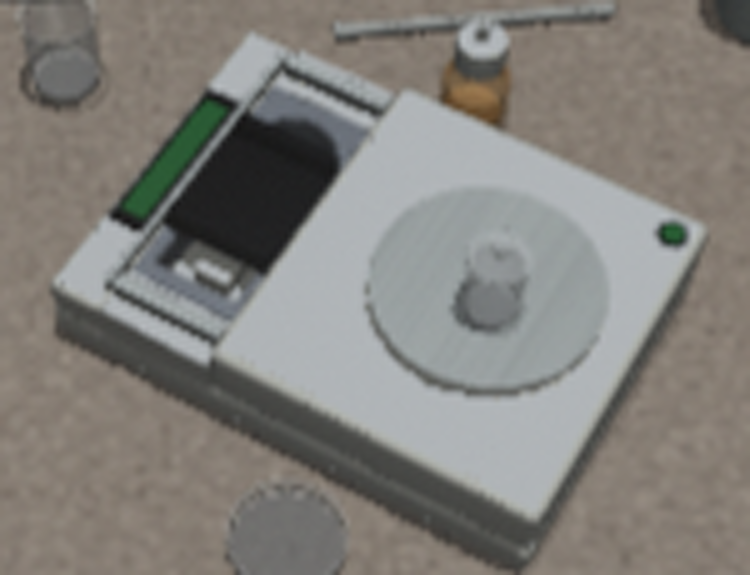

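View pics/wrist0.png

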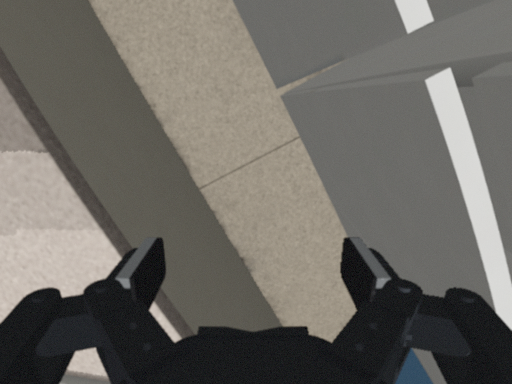

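```bash
cat > loc.py <<'E'
from h import *
import pickle
from scipy.optimize import least_squares
fs=pickle.load(open("f0.pkl","rb"))
top,side=fs["top"],fs["side"]
z2i=lambda p,o,s:(np.array(p,float)+.5)/s-.5+np.array(o)
tp=z2i([(212,40),(508,142),(65,452),(365,560)],(150,120),4.6)
sp=z2i([(707,230),(538,520),(250,35),(55,290),(402,90),(216,360)],(200,105),5)
M=np.array([(.14,.1,.064),(.14,-.1,.064),(-.14,.1,.05),(-.14,-.1,.05),(-.043,.1,.064),(-.043,-.1,.064)])
def W(q,M):
    c,s=np.cos(q[2]),np.sin(q[2]); M=np.atleast_2d(M); return np.c_[q[0]+c*M[:,0]-s*M[:,1],q[1]+s*M[:,0]+c*M[:,1],M[:,2]]
Wt=[onz(top,tp[i:i+1],M[i,2])[0] for i in range(4)]
Ws=[onz(side,sp[i:i+1],M[i,2])[0] for i in range(6)]
for nm,P,m in (("top",Wt,M[:4]),("side",Ws,M),("both",Wt+Ws,np.r_[M[:4],M])):
    r=least_squares(lambda q:(W(q,m)-np.array(P))[:,:2].ravel(),[.5,.1,-.4]); print(nm,r.x,np.round(r.fun*1e3,1))
q=r.x
E
cat >> loc.py <<'E'
g=cv2.cvtColor(top["color"],7)
m=((g<60)*255).astype(np.uint8); m[:,:185]=0;m[:,235:]=0;m[:190]=0;m[230:]=0
n,l,st,ct=cv2.connectedComponentsWithStats(m); i=1+np.argmax(st[1:,4]); print(st[i],ct[i],onz(top,ct[i:i+1],.0546), cv2.minAreaRect(np.argwhere(l==i)[:,::-1].astype(np.float32)))
names=dict(guard=(0,0,.0546))
print("guard pred",W(q,[(-.075,0,.0546)]),"tare",W(q,[(-.075,.036,.038)]),"cal",W(q,[(-.075,-.036,.038)]))
E
python3 loc.py
```

```text
top [ 0.55420156  0.11679411 -0.35780174] [ 4.   0.7  2.1 -3.3 -3.4  2.  -2.7  0.6]
side [ 0.55604677  0.11486183 -0.34765557] [ 4.3  2.5  3.2 -4.5 -0.7  0.6 -3.2 -1.2  0.1  2.7 -3.6 -0.1]
both [ 0.55529551  0.11559864 -0.35212483] [ 4.8  0.4  4.  -4.  -3.2  0.3 -1.3 -1.5  3.7  2.5  1.8 -4.2 -0.8  1.8
 -4.2  0.3 -0.2  3.5 -4.7  1. ]
[188 195  32  29 595] [203.37478992 209.0907563 ] [[0.48418739 0.14293216 0.0546    ]] ((203.18099975585938, 208.99322509765625), (26.570573806762695, 22.736339569091797), 19.653823852539062)
guard pred [[0.48489736 0.14146561 0.0546    ]] tare [[0.49731351 0.17525673 0.038     ]] cal [[0.47248121 0.1076745  0.038     ]]
```

```bash
cat > mv.py <<'E'
from loc import *
from scipy.spatial.transform import Rotation as Ro
def R():
    s=status.state(); w=s["tool_rot"]; return s,Ro.from_quat([w[1],w[2],w[3],w[0]]).as_matrix()
def to(P,label=""):
    s,A=R(); d=A.T@(np.array(P)-s["ee_pos"])/.025; print(label,"units",np.round(d,3))
def yaws(q):
    s,A=R(); a=np.arctan2(A[1,0],A[0,0]); sg=A[2,1]  # tool y down -> turn about y = -world z
    for k in range(4):
        t=q[2]+k*np.pi/2; e=(t-a+np.pi)%(2*np.pi)-np.pi; print("toolx->bal x rot",k*90,"yaw units",np.degrees(e*sg)/8)
E
python3 - <<'E'
from mv import *
s,A=R(); print(A.round(3),s["ee_pos"]); yaws(q)
for n,p in (("above start",(-.075,.058,.11)),("guard",(-.075,.058,.056))): print(W(q,[p])); to(W(q,[p])[0],n)
E
```

```text
top [ 0.55420156  0.11679411 -0.35780174] [ 4.   0.7  2.1 -3.3 -3.4  2.  -2.7  0.6]
side [ 0.55604677  0.11486183 -0.34765557] [ 4.3  2.5  3.2 -4.5 -0.7  0.6 -3.2 -1.2  0.1  2.7 -3.6 -0.1]
both [ 0.55529551  0.11559864 -0.35212483] [ 4.8  0.4  4.  -4.  -3.2  0.3 -1.3 -1.5  3.7  2.5  1.8 -4.2 -0.8  1.8
 -4.2  0.3 -0.2  3.5 -4.7  1. ]
[188 195  32  29 595] [203.37478992 209.0907563 ] [[0.48418739 0.14293216 0.0546    ]] ((203.18099975585938, 208.99322509765625), (26.570573806762695, 22.736339569091797), 19.653823852539062)
guard pred [[0.48489736 0.14146561 0.0546    ]] tare [[0.49731351 0.17525673 0.038     ]] cal [[0.47248121 0.1076745  0.038     ]]
[[ 0.222 -0.    -0.975]
 [ 0.975 -0.002  0.222]
 [-0.002 -1.    -0.   ]] [0.11088311 0.48704962 0.23059701]
toolx->bal x rot 0 yaw units 12.168643542532456
toolx->bal x rot 90 yaw units 0.9186592150455879
toolx->bal x rot 180 yaw units -10.331325112441279
toolx->bal x rot 270 yaw units -21.581309439928145
[[0.50490116 0.19590685 0.11      ]]
above start units [ -7.848   4.837 -17.953]
[[0.50490116 0.19590685 0.056     ]]
guard units [ -7.845   6.997 -17.953]
```

Emit:
{"name": "arm_command", "arguments": {"moves": [{"grip": 0,"translation": [-1,0,-2.2],"yaw": 1.3},{"grip": 0,"translation": [-2,0,-4.5],"yaw": 2.6},{"grip": 0,"translation": [-3,0.5,-6.7],"yaw": 3.9},{"grip": 0,"translation": [-4,1,-9],"yaw": 5.2},{"grip": 0,"translation": [-5,1.5,-11.2],"yaw": 6.5},{"grip": 0,"translation": [-6,2,-13.5],"yaw": 7.8},{"grip": 0,"translation": [-7,2,-15.7],"yaw": 9.1},{"grip": 0,"translation": [-7.85,2,-17.95],"yaw": 10.4}]}}

```text
t: 1.15
ee_pos: [0.5061, 0.1948, 0.1808]
tool_rot: [-0.706, 0.706, -0.04, 0.039]
ft_force: [0.5, 0.9, 0.3]
finger_gap: -0.001
```

Emit:
{"name": "arm_command", "arguments": {"moves": [{"grip": 0,"translation": [0,0,0],"yaw": 1.2},{"grip": 0,"translation": [0,0,0],"yaw": 1.77},{"grip": 0,"translation": [0,0,0],"yaw": 1.77},{"grip": 0,"translation": [0,0,0],"yaw": 1.77},{"grip": 0,"translation": [0,0,0],"yaw": 1.77},{"grip": 0,"translation": [0,0,0],"yaw": 1.77},{"grip": 0,"translation": [0,0,0],"yaw": 1.77},{"grip": 0,"translation": [0,0,0],"yaw": 1.77}]}}

```text
t: 2.15
ee_pos: [0.5049, 0.1967, 0.1814]
tool_rot: [0.696, -0.696, 0.124, -0.124]
ft_force: [0.2, -0.3, 0.0]
finger_gap: 0.005
```

```bash
python3 - <<'E' | tail -n +6
from mv import *
s,A=R(); print(A.round(3),s["ee_pos"],s["joints"],s["finger_gap"],s["t"],s["ft_force"]); yaws(q)
for n,p in (("above start",(-.075,.058,.11)),("guard",(-.075,.058,.056))): to(W(q,[p])[0],n)
f=eyes.grab_frame("wrist"); save(f,"w1.png"); pickle.dump(f,open("w1.pkl","wb")); print(-np.array(f["R"]).T@f["t"])
E
```

```text
guard pred [[0.48489736 0.14146561 0.0546    ]] tare [[0.49731351 0.17525673 0.038     ]] cal [[0.47248121 0.1076745  0.038     ]]
[[ 0.939  0.     0.345]
 [-0.345  0.     0.939]
 [ 0.    -1.     0.   ]] [0.50494135 0.19666422 0.18135043] [ 3.71408148e-01  3.48789737e-01  2.20481193e-02  1.24396212e+00
 -7.28975291e-06  2.29421751e+00] 0.005113861110342787 2.15 [ 0.16036833 -0.33372297  0.0036217 ]
toolx->bal x rot 0 yaw units 0.0008006633584742007
toolx->bal x rot 90 yaw units -11.249199288121783
toolx->bal x rot 180 yaw units -22.49919923960205
toolx->bal x rot 270 yaw units 11.250800614838738
above start units [ 0.009  2.854 -0.029]
guard units [ 0.009  5.014 -0.029]
[0.53021009 0.26348305 0.32207966]
```

View pics/w1.png

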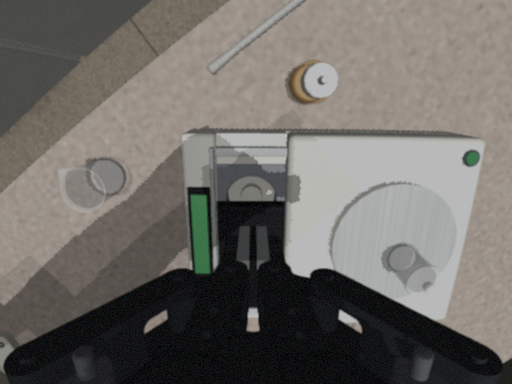

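```bash
python3 - <<'E' | tail -n +6
from mv import *
f=pickle.load(open("w1.pkl","rb"))
P=[(-.14,.1,.05),(-.043,.1,.064),(.14,.1,.064),(.14,-.1,.064),(-.111,0.1,.057),(-.039,.1,.057),(-.075,.036,.038),(-.075,.038,.0546)]
pp=proj(f,W(q,P)); print(pp.round(1))
im=cv2.resize(f["color"][110:340,160:500],None,fx=2.3,fy=2.3,interpolation=2)[:,:,::-1].copy()
for a in pp: cv2.drawMarker(im,tuple(int(v) for v in ((a-[160,110]+.5)*2.3)),(0,0,255),1,12,1)
# circle of well rim at .05, cap
t=np.linspace(0,6.28,60)
for r,z in((.024,.05),(.011,.038)):
    c=proj(f,W(q,np.c_[-.075+r*np.cos(t),.036+r*np.sin(t),0*t+z])); cv2.polylines(im,[((c-[160,110]+.5)*2.3).astype(np.int32)],True,(255,0,0),1)
cv2.imwrite("pics/w1z.png",im)
E
```

```text
guard pred [[0.48489736 0.14146561 0.0546    ]] tare [[0.49731351 0.17525673 0.038     ]] cal [[0.47248121 0.1076745  0.038     ]]
[[179.7 133.5]
 [289.5 135.3]
 [491.4 138.1]
 [448.5 322.3]
 [210.8 134.3]
 [293.2 134.3]
 [252.  197.1]
 [251.9 200.6]]
```

View pics/w1z.png

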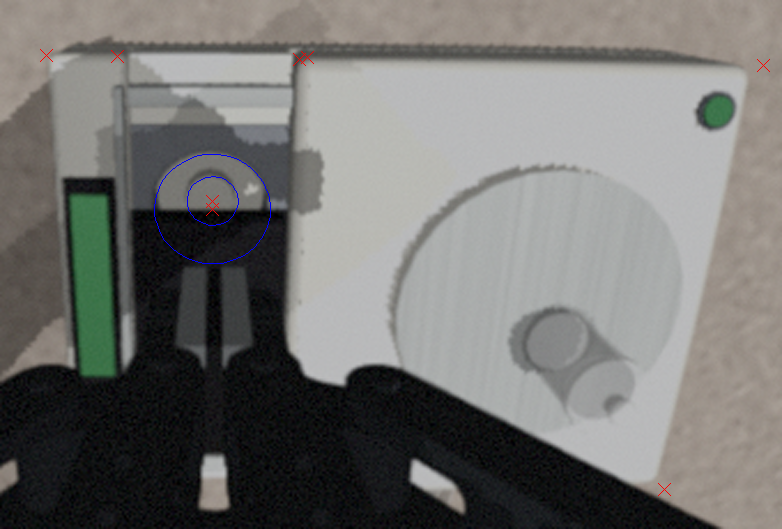

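Emit:
{"name": "arm_command", "arguments": {"moves": [{"grip": 0,"translation": [0,1,0.1],"yaw": 0},{"grip": 0,"translation": [0,2,0.1],"yaw": 0},{"grip": 0,"translation": [0,3,0.1],"yaw": 0},{"grip": 0,"translation": [0,4,0.1],"yaw": 0},{"grip": 0,"translation": [0,4.5,0.1],"yaw": 0},{"grip": 0,"translation": [0,4.9,0.1],"yaw": 0},{"grip": 0,"translation": [0,4.9,0.1],"yaw": 0},{"grip": 0,"translation": [0,4.9,0.1],"yaw": 0}]}}

```text
t: 3.2
ee_pos: [0.5065, 0.1992, 0.0596]
tool_rot: [0.696, -0.696, 0.123, -0.124]
ft_force: [-0.4, -0.3, -0.3]
finger_gap: 0.001
```

```bash
python3 - <<'E' | tail -n +7
from mv import *
s,A=R(); print(s["ee_pos"],s["ft_force"])
to(W(q,[(-.075,.012,.058)])[0],"push")
E
```

```text
[0.50651243 0.19919018 0.05962995] [-0.41770057 -0.30603694 -0.33322843]
push units [-0.015  0.063 -1.986]
```

Emit:
{"name": "arm_command", "arguments": {"moves": [{"grip": 0,"translation": [0,0.06,-0.3],"yaw": 0},{"grip": 0,"translation": [0,0.06,-0.6],"yaw": 0},{"grip": 0,"translation": [0,0.06,-0.9],"yaw": 0},{"grip": 0,"translation": [0,0.06,-1.2],"yaw": 0},{"grip": 0,"translation": [0,0.06,-1.5],"yaw": 0},{"grip": 0,"translation": [0,0.06,-1.7],"yaw": 0},{"grip": 0,"translation": [0,0.06,-1.85],"yaw": 0},{"grip": 0,"translation": [0,0.06,-1.9],"yaw": 0}]}}

```text
t: 4.2
ee_pos: [0.4895, 0.1541, 0.0573]
tool_rot: [0.696, -0.696, 0.124, -0.124]
ft_force: [0.3, 1.9, 0.5]
finger_gap: -0.004
```

```bash
python3 - <<'E' | tail -n +7
from mv import *
s,A=R(); print(s["ee_pos"],s["ft_force"], A.T@s["ft_force"])
to(W(q,[(-.075,.009,.058)])[0],"push")
f=eyes.grab_frame("top"); a=f["color"][160:250,150:280]
cv2.imwrite("pics/t2.png",cv2.cvtColor(cv2.resize(a,None,fx=5,fy=5,interpolation=2),4))
E
```

```text
[0.48945064 0.15413959 0.05734898] [0.30689148 1.89722686 0.45309464] [-0.36692266 -0.45305635  1.88654568]
push units [ 0.004 -0.026 -0.179]
```

View pics/t2.png

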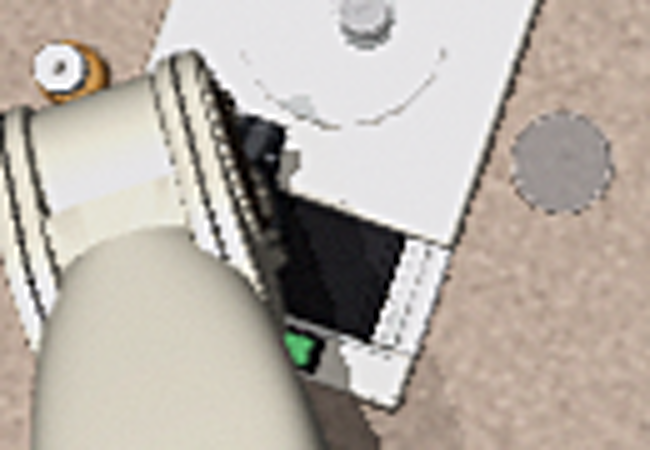

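Emit:
{"name": "arm_command", "arguments": {"moves": [{"grip": 0,"translation": [0,0,-0.05],"yaw": 0},{"grip": 0,"translation": [0,0,-0.1],"yaw": 0},{"grip": 0,"translation": [0,0,-0.14],"yaw": 0},{"grip": 0,"translation": [0,0,-0.18],"yaw": 0},{"grip": 0,"translation": [0,0,-0.2],"yaw": 0},{"grip": 0,"translation": [0,0,-0.22],"yaw": 0},{"grip": 0,"translation": [0,0,-0.24],"yaw": 0},{"grip": 0,"translation": [0,0,-0.24],"yaw": 0}]}}

```text
t: 5.25
ee_pos: [0.4881, 0.1506, 0.0574]
tool_rot: [0.698, -0.695, 0.123, -0.124]
ft_force: [1.4, 7.3, -2.4]
finger_gap: -0.003
```

Emit:
{"name": "arm_command", "arguments": {"moves": [{"grip": 0,"translation": [0,0,0.1],"yaw": 0},{"grip": 0,"translation": [0,0,0.6],"yaw": 0},{"grip": 0,"translation": [0,-0.8,1.3],"yaw": 0},{"grip": 0,"translation": [0,-2,1.3],"yaw": 0},{"grip": 0,"translation": [0,-3.5,1.3],"yaw": 0},{"grip": 0,"translation": [0,-4,1.3],"yaw": 0},{"grip": 0,"translation": [0,-4,1.3],"yaw": 0},{"grip": 0,"translation": [0,-4,1.3],"yaw": 0}]}}

```text
t: 6.25
ee_pos: [0.4976, 0.1788, 0.1557]
tool_rot: [-0.696, 0.697, -0.125, 0.123]
ft_force: [-0.5, 0.4, -0.5]
finger_gap: -0.004
```

```bash
python3 - <<'E' | tail -n +7
from mv import *
s,A=R(); print(s["ee_pos"],s["ft_force"])
f=eyes.grab_frame("wrist"); save(f,"w3.png"); pickle.dump(f,open("w3.pkl","wb"))
im=cv2.resize(f["color"][110:310,160:400],None,fx=3,fy=3,interpolation=2)[:,:,::-1].copy()
t=np.linspace(0,6.28,60)
for r,z in((.024,.05),(.011,.038)):
    c=proj(f,W(q,np.c_[-.075+r*np.cos(t),.036+r*np.sin(t),0*t+z])); cv2.polylines(im,[((c-[160,110]+.5)*3).astype(np.int32)],True,(255,0,0),1)
cv2.imwrite("pics/w3z.png",im)
to(W(q,[(-.075,.036,.05)])[0],"press"); yaws(q)
E
```

```text
[0.49760445 0.17883339 0.15574469] [-0.45851865  0.44041104 -0.48046638]
press units [ 0.051  4.224 -0.126]
toolx->bal x rot 0 yaw units -0.001849625845760612
toolx->bal x rot 90 yaw units -11.25178852666871
toolx->bal x rot 180 yaw units 22.498028175800144
toolx->bal x rot 270 yaw units 11.248089274977195
```

View pics/w3z.png

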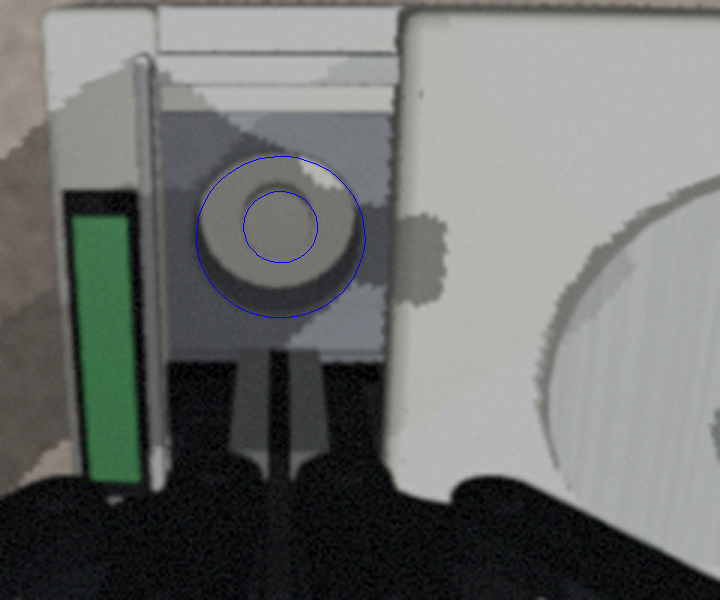

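Emit:
{"name": "arm_command", "arguments": {"moves": [{"grip": 0,"translation": [0,1,-0.12],"yaw": 0},{"grip": 0,"translation": [0,2,-0.12],"yaw": 0},{"grip": 0,"translation": [0,3,-0.12],"yaw": 0},{"grip": 0,"translation": [0,4,-0.12],"yaw": 0},{"grip": 0,"translation": [0,4.4,-0.12],"yaw": 0},{"grip": 0,"translation": [0,4.5,-0.12],"yaw": 0},{"grip": 0,"translation": [0,4.55,-0.12],"yaw": 0},{"grip": 0,"translation": [0,4.55,-0.12],"yaw": 0}]}}

```text
t: 7.3
ee_pos: [0.4982, 0.1766, 0.0443]
tool_rot: [0.696, -0.696, 0.123, -0.124]
ft_force: [-0.2, -0.2, 0.1]
finger_gap: 0.004
```

```bash
python3 - <<'E' | tail -n +7
from mv import *
s,A=R(); print(s["ee_pos"],s["ft_force"]); to(W(q,[(-.075,.036,.032)])[0],"press")
E
```

```text
[0.49818685 0.17661581 0.04432553] [-0.18931617 -0.19594738  0.0923512 ]
press units [-0.015  0.493 -0.064]
```

Emit:
{"name": "arm_command", "arguments": {"moves": [{"grip": 0,"translation": [0,0.15,-0.05],"yaw": 0},{"grip": 0,"translation": [0,0.3,-0.05],"yaw": 0},{"grip": 0,"translation": [0,0.4,-0.05],"yaw": 0},{"grip": 0,"translation": [0,0.5,-0.05],"yaw": 0},{"grip": 0,"translation": [0,0.55,-0.05],"yaw": 0},{"grip": 0,"translation": [0,0.6,-0.05],"yaw": 0},{"grip": 0,"translation": [0,0.6,-0.05],"yaw": 0},{"grip": 0,"translation": [0,0.6,-0.05],"yaw": 0}]}}

```text
t: 8.3
ee_pos: [0.4976, 0.1752, 0.0317]
tool_rot: [0.696, -0.696, 0.123, -0.125]
ft_force: [-6.3, -3.1, 22.6]
finger_gap: -0.004
```

Emit:
{"name": "arm_command", "arguments": {"moves": [{"grip": 0,"translation": [0,-0.1,0],"yaw": 0},{"grip": 0,"translation": [0,-0.6,0],"yaw": 0},{"grip": 0,"translation": [0,-1.5,0],"yaw": 0},{"grip": 0,"translation": [0,-2.5,0],"yaw": 0},{"grip": 0,"translation": [0,-3.5,0],"yaw": 0},{"grip": 0,"translation": [0,-4.5,0],"yaw": 0},{"grip": 0,"translation": [0,-5,0],"yaw": 0},{"grip": 0,"translation": [0,-5,0],"yaw": 0}]}}

```text
t: 9.3
ee_pos: [0.4975, 0.1754, 0.1541]
tool_rot: [0.696, -0.696, 0.123, -0.124]
ft_force: [-0.8, -0.0, 0.1]
finger_gap: -0.002
```

```bash
python3 - <<'E' | tail -n +7
from mv import *
s,A=R(); print(s["ee_pos"],s["ft_force"])
f=eyes.grab_frame("wrist"); save(f,"w4.png")
im=cv2.resize(f["color"][110:310,160:400],None,fx=3,fy=3,interpolation=2)[:,:,::-1]
cv2.imwrite("pics/w4z.png",im)
f=eyes.grab_frame("side"); save(f,"s4.png")
a=f["color"][105:220,200:350]; cv2.imwrite("pics/s4z.png",cv2.cvtColor(cv2.resize(a,None,fx=5,fy=5,interpolation=2),4))
def dep(g,uv):
    d=g["depth"][uv[1]-1:uv[1]+2,uv[0]-1:uv[0]+2]; d=np.median(d[d>0]); o,r=ray(g,[uv]); 
    return o+r[0]*d
f=eyes.grab_frame("wrist"); f3=pickle.load(open("w3.pkl","rb"))
for g,nm in ((f3,"before"),(f,"after")):
    u=proj(g,W(q,[(-.075,.036,.038)]))[0]; print(nm,u,dep(g,u.round().astype(int)))
E
```

```text
[0.49752851 0.17541165 0.1541421 ] [-0.80831001 -0.02462496  0.12654692]
before [253.06953307 185.32864668] [0.49715972 0.17502075 0.03600153]
after [252.65868256 182.14210315] [0.49749121 0.17487011 0.03644914]
```

View pics/w4z.png

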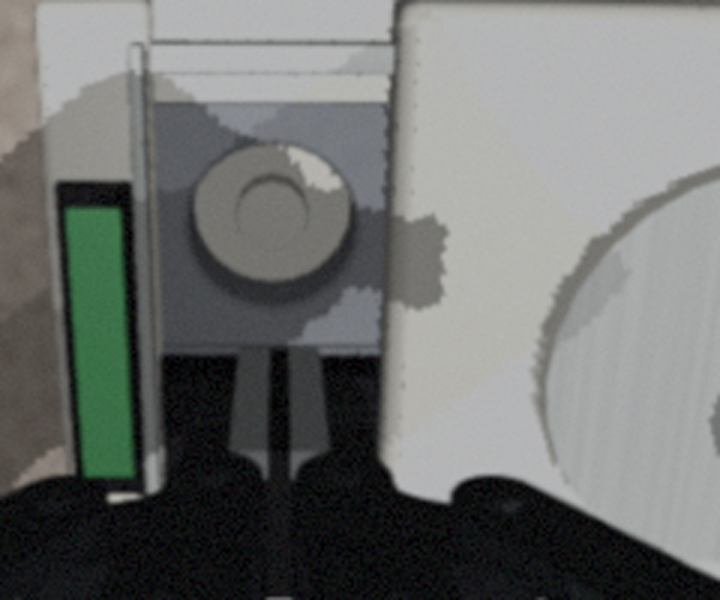

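View pics/s4z.png

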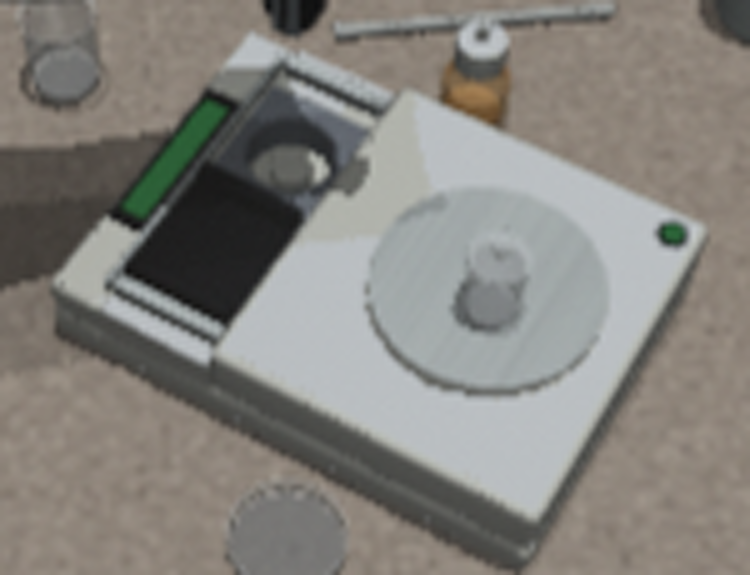

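```bash
python3 - <<'E' | tail -n +7
from mv import *
f=eyes.grab_frame("wrist")
for v in range(150,232,3):
    d=f["depth"][v,252]; o,r=ray(f,[(252,v)]); X=(o+r[0]*d)-[q[0],q[1],0]; c,s_=np.cos(q[2]),np.sin(q[2]); print(v,np.round([c*X[0]+s_*X[1],-s_*X[0]+c*X[1],X[2]],4),f["color"][v,252])
E
```

```text
150 [-0.0758  0.0661  0.0491] [118 122 126]
153 [-0.0758  0.0633  0.0472] [118 120 127]
156 [-0.0758  0.0609  0.0477] [90 93 93]
159 [-0.0758  0.0536  0.0232] [118 117 113]
162 [-0.0758  0.051   0.0244] [116 116 110]
165 [-0.0758  0.0484  0.0249] [116 115 111]
168 [-0.0758  0.0467  0.0298] [75 75 74]
171 [-0.0758  0.0454  0.0357] [115 115 110]
174 [-0.0758  0.0425  0.0351] [118 116 112]
177 [-0.0758  0.0403  0.037 ] [115 116 112]
180 [-0.0758  0.0375  0.0367] [119 118 114]
183 [-0.0758  0.0348  0.0368] [115 114 109]
186 [-0.0758  0.0315  0.0352] [116 115 111]
189 [-0.0758  0.029   0.036 ] [116 115 111]
192 [-0.0758  0.0263  0.0362] [116 116 111]
195 [-0.0758  0.0197  0.0246] [117 116 111]
198 [-0.0758  0.0168  0.0247] [115 115 109]
201 [-0.0758  0.0135  0.0238] [116 116 112]
204 [-0.0758  0.0116  0.0271] [45 45 48]
207 [-0.0758  0.0116  0.0351] [44 46 47]
210 [-0.0758  0.012   0.0437] [52 54 56]
213 [-0.0757  0.0107  0.0476] [66 67 73]
216 [-0.0757  0.0082  0.0483] [69 74 75]
219 [-0.0757  0.0056  0.049 ] [73 72 78]
222 [-0.0757  0.0028  0.049 ] [74 74 79]
225 [-0.0757 -0.0003  0.0483] [52 52 56]
228 [-0.0754  0.0458  0.1571] [2 3 6]
231 [-0.0754  0.0459  0.1608] [12  4 10]
```

```bash
python3 -c "
from plant import close_job,status
print(close_job(),status.state()['t'])"
```

```text
the job is handed in; nothing more can be done
the job is handed in; nothing more can be done
```

The guard is at its stop over the square calibration key, the round tare key was pressed fully down and came back up, and I have handed the job in. `close_job` gives no verdict. The arm's clock read 9.3 s after the last move, well inside the 35 s limit.

- **Guard:** I pushed its +y lip from outside with the shut fingers until it stopped moving and the force rose from 1.9 N to about 7 N. A later depth reading put its near edge at about y = −1 mm on the balance; −2 mm is expected at the stop. I checked this by that edge and by eye in the side view, not by measuring its middle.
- **Tare key:** The fingertip reached z = 0.0317 m at 22.6 N, against 0.032 m for fully down. After I lifted off, the depth image showed the cap about 12 mm below the rim again. Absolute heights in that image read about 1.5 mm low, within the stated calibration error.
- **Everything else:** The calibration key is under the guard and the fingers never went near it. In the side view the weighing bottle, drop bottle, dish and beaker stand where they did at the start. I did not look at the stopper again, but the arm stayed clear of it. The wrist force was near zero with the gripper raised clear. No check failed.

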